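Show the spine label to the overhead camera with an inspection mirror

ROBOT

A 7-joint arm with a two-finger parallel gripper is mounted at the origin on the work surface. World frame = base frame: x ahead of the robot, y to its left, z up, the work surface at z = 0. Lengths are in m, angles in rad, forces in N, time in s.
With the tool pointing down it reaches from about 0.425 to 0.875 m from the base axis. Payload 4.7 kg.
Tool frame: the origin (TCP) lies midway between the tips of the shut fingers; the grasp point (between the pads) lies 19 mm behind it; x points along the fingers, z is the direction in which the jaws open and shut, and the axes are right-handed (so a half turn about x gives the same grasp; the last joint's range is limited). The gripper opens to 87 mm and grips with 3 to 60 N. Pads are 19 mm wide; open, the fingers measure 117 mm over their backs; the gripper's body (75 mm by 190 mm) begins 51 mm behind the grasp point.
Start: joints at [1.35, 0.321, -0.07, 1.45, 0.023, 1.371, -0.057], TCP at [0.151, -0.632, 0.223] pointing down, gripper open.
Joint ranges: [-2.86, 2.86], [-0.3, 2.09], [-1.38, 1.24], [0.06, 2.45], [-1.56, 4.7], [0.09, 2.05], [-2.69, 2.69]. Speed limits (rad/s): [2.57, 2.57, 3.14, 3.14, 3.14, 3.14, 3.14].

INTERFACE

Orientations are given as a rotation vector (axis times angle).
In Python, from bench import ctrl, vision, close_job gives the robot as it stands. The module is installed in compiled form; this text tells all that it offers.
- The arm moves only by the tool servo_tool, never from a script. Its argument "commands" is a list that holds one entry, the list of rows, each a list of 7 numbers: the turn, a rotation vector about the tool's x, y, z in degrees, then the shift along the tool's x, y, z in mm, then the finger opening in mm, from 0 to 87. In form: [[[wx, wy, wz, x, y, z, grip], ...]]. A call has 1 to 5 rows; each row is the pose to reach, as a shift and turn from the pose commanded when the call began, along the tool's axes at that moment; what a row does not reach only later rows make up. A row lasts 1/8 s, in which the tool goes at most 62.5 mm and 10.7 degrees, less where a joint would pass 70% of its speed; a pose out of reach is approached as far as the arm can. A call with a gripper value outside its range is refused whole. The fingers move at their own pace and stop on an object; "newtons" is the grip in N (left out, the last holds). Time passes only in rows, so rows that repeat a pose let the fingers close. It gives the time, the measured TCP pose, the force and the opening at its end, in the units of the state.
- ctrl.get_state(): the state, without advancing time (a new reading comes with each control period).
- vision.get_image(name): name is "side" or "top"; returns the picture (420x560x3 uint8, red, green, blue); there is no depth.
- vision.camera_info(name): a dict with "fov_y" (degrees; the focal length in pixels is half the picture's height over the tangent of half this angle, whatever the lens; pixels are square), "cx", "cy" (the principal point, pixels), "pose" (4x4, takes a point from camera to world coordinates). Camera axes: x right, y down, z forward; pixel columns grow to the right and rows downward; lengths in m; the calibration is good to about 2 mm. A picture is of the moment at which its call begins. camera_info takes no time and is no camera call.
- close_job(): hands the job in, once; it reports no verdict.
The state is a dict: "time": time; "joint_positions": joint angles; "qd": joint speeds; "joint_torque": joint torques, N m; "position": TCP position; "tool_rot": TCP orientation; "ft_force": force on the tool from outside, world axes, zero at the start; "torque": the same for the moment, N m; "grip_width": opening from 0.0 (shut) to 1.0 (fully open).
Only numpy, scipy, OpenCV 4.12 (cv2) and the standard library are available. Lean on these libraries where they do the work, as an engineer would, in place of code of your own. Each camera call takes 0.05 s, during which the arm holds its last target. There are 200 camera calls.

TASK

The camera on the stand looks straight down and cannot see the label on the upright spine of the thick old volume. Lift the inspection mirror out of its wooden rest by its handle, without fingers on the mirror itself, and hold its face straight below the lens, level with the label and in front of it, tilted so that the camera sees the label in the middle of the mirror. Touch neither the volume nor the camera stand, leave everything else where it is, and finish while still holding the mirror in the air, still, at that angle.

Things in the scene. Friction and masses are not known exactly. Their poses are not given: they have to be found in the camera images.
- inspection_mirror: Hand-held inspection mirror with a dark, flat-sided handle, 140 mm long, 16 mm wide, 14 mm high, a thin steel stem (6 mm) and a round swivelling mirror. About 140 g in all; it balances about 10 mm ahead of the origin. Origin on the handle's centre line at the place to grip; x runs along the handle towards the mirror, z is up while it lies in its rest. The handle spans x -85 to +55 mm, the swivel's axis is at x = 125 mm, along y. It starts lying level in the rest.
- mirror_glass: The round mirror itself, 57 mm across, 4 mm thick, on the swivel at the end of the stem. Origin at the centre of its face, z out of the reflecting face, y parallel to the handle's y. The face's centre is 10 mm from the swivel axis, along z.
- swivel (a joint): How far the mirror is turned on its stiff swivel (about 0.08 N m, it stays as set and need not be changed), rad: 0 = face along the handle's z (face up with the handle level); at t the face's normal is (sin t, 0, cos t) in the handle's frame, so it looks forward and up. Range 0 to 1.4; it starts somewhere between 0.70 and 1.12.
- rest: Fixed wooden tool rest: plate 145 x 56 x 8 mm with two notched saddles, 10 mm thick, 105 mm apart (at x = -60 and +45 mm). The handle lies in the notches (19 mm wide, cheeks up to 46 mm) with its centre line 45 mm above the bench, free to be gripped from above between the saddles. Origin on the bench below the place to grip, x towards the mirror end.
- camera_stand: Fixed camera stand: grey baseboard 340 x 330 x 16 mm with a grey foam block 30 mm thick that carries the volume, an upright column 25 mm thick and 646 mm high at (70, 155) mm, and a boom at 580 mm that carries a 62 mm black camera; its lens (44 mm barrel) looks straight down, its front 530 mm above the bench. Origin on the bench straight below the lens; x points from there to the volume's label, square to its spine; the baseboard spans x -40 to +300, y -150 to +180 mm.
- spot (a point): Where the centre of the mirror's face belongs: straight below the lens, level with the label (90 mm above the bench), about 100 mm in front of it, so the mirror must turn the view from straight up to level: its face looks half-way between the two, 45 degrees up towards the volume. Axes as the camera stand's.
- bisector (a point): The point in the air at which a mirror at the spot must face: on the line that halves the angle between the directions to the lens and to the label, 115 mm from the spot. When the mirror's own normal through its centre passes here, the label is in the middle of the mirror for the camera.
- volume: Thick old leather-bound volume lying flat on the foam, 170 x 240 x 80 mm, about 1.6 kg, spine upright towards the lens side. Origin at the centre of its underside (46 mm above the bench), x away from the spine, y along the spine.
- label (a point): Centre of the paper label (44 wide, 30 mm high) in the middle of the volume's spine, 44 mm above its underside.
- glass_weight: Round glass paperweight 74 mm across, 24 mm high, lying on the volume. Leave it.
- glass_dish: Shallow round glass dish, 90 mm across, 18 mm high, on the bench. Leave it.
- paste_jar: Jar with white lid, 60 mm across, 66 mm high, on the bench. Leave it.
- handle_end (a point): Centre of the handle's rear end, 85 mm behind the handle's origin; it too stays clear of the bench (height 0) at the end.

How it is judged:
On the way:
1. the mirror is lifted clear of its rest, held by the fingers (z of inspection_mirror in the frame of rest above 0.062 m and contact force between the fingers and inspection_mirror above 1 N and contact force between inspection_mirror and rest below 0.1 N), for 0.2 s.
At the end, for the whole second after the job is handed in: The mirror is held by its handle, still and touching nothing else; its face centre is within 20 mm of the spot and its normal passes the bisector point within 15 mm each way (about 8 degrees), so the lens sees the label; the volume moved under 5 mm, the other things under 20 mm (x of the grasp point in the frame of inspection_mirror below 0.06 m and distance between mirror_glass and spot below 0.02 m and x of bisector in the frame of mirror_glass between -0.015 and 0.015 m and y of bisector in the frame of mirror_glass between -0.015 and 0.015 m and z of bisector in the frame of mirror_glass above 0.05 m and contact force between the fingers and inspection_mirror above 1 N and height (world z) of handle_end above 0.012 m and contact force between inspection_mirror and camera_stand below 0.1 N and contact force between inspection_mirror and volume below 0.1 N and contact force between inspection_mirror and rest below 0.1 N and contact force between inspection_mirror and glass_weight below 0.1 N and contact force between inspection_mirror and glass_dish below 0.1 N and contact force between inspection_mirror and paste_jar below 0.1 N and linear speed of mirror_glass below 0.02 m/s and angular speed of mirror_glass below 0.15 rad/s and distance of volume from where it was at the start of the episode below 0.005 m and distance of each of glass_weight, glass_dish, paste_jar from where it was at the start of the episode below 0.02 m); the arm keeps its last pose, push and grip.
It fails at once if the volume is touched with more than 2 N or shifted 5 mm (contact force between any of inspection_mirror, the fingers, the arm and volume above 2 N or distance of volume from where it was at the start of the episode above 0.005 m).
It fails at once if the camera stand is knocked (over 3 N) (contact force between any of inspection_mirror, the fingers, the arm and camera_stand above 3 N).
It fails at once if the fingers touch the mirror itself (over 1 N) (contact force between the fingers and mirror_glass above 1 N).
It fails at once if the glass weight, the dish or the jar is moved 20 mm or tipped (distance of any of glass_weight, glass_dish, paste_jar from where it was at the start of the episode above 0.02 m or angle between paste_jar's own z axis and vertical above 0.3 rad).
It also fails if it takes over 40 s, if anything falls off the work surface, if the arm or the gripper's body presses on something with over 40 N, if the wrist force passes 120 N, or if a joint passes its speed limit or range.

## Working session

There is one attempt and no reset: what is moved stays moved. The work goes in short steps, Python scripts to look and compute and a tool call to move; the robot and the scene stay as the last step left them, time stands still between calls to the robot, and variables do not carry over. Pictures are saved under pics/ and viewed, about 8 in all and at most 12, crops included, and the job is handed in when it is done.

Besides the shell and the picture viewer there is one more tool, called after "Call:" as a command line: name --argument value ..., lists and objects as JSON in quotes. servo_tool: Moves the arm, as the interface text tells. Its arguments: {"type":"object","properties":{"commands":{"type":"array"},"newtons":{"type":"number"}},"required":["commands"]}

```bash
mkdir -p pics; cat > h.py <<'E'
import numpy as np, cv2
from bench import ctrl, vision
from scipy.spatial.transform import Rotation as R
def K(n):
    c=vision.camera_info(n); f=210/np.tan(np.radians(c['fov_y'])/2); return f,c['cx'],c['cy'],np.array(c['pose'])
def ray(n,u,v):
    f,cx,cy,P=K(n); d=P[:3,:3]@np.array([(u-cx)/f,(v-cy)/f,1]); return P[:3,3],d/np.linalg.norm(d)
def plane(n,u,v,z):
    o,d=ray(n,u,v); return o+d*(z-o[2])/d[2]
def tri(uv1,uv2,n1='top',n2='side'):
    a,d=ray(n1,*uv1); b,e=ray(n2,*uv2); s,t=np.linalg.lstsq(np.c_[d,-e],b-a,rcond=None)[0]
    p,q=a+s*d,b+t*e; return (p+q)/2,np.linalg.norm(p-q)
def proj(n,X):
    f,cx,cy,P=K(n); c=P[:3,:3].T@(np.array(X)-P[:3,3]); return np.array([cx+f*c[0]/c[2],cy+f*c[1]/c[2]])
def snap(n,name):
    im=vision.get_image(n); cv2.imwrite(f'pics/{name}.png',im[:,:,::-1]); return im
E
python3 - <<'E'
from h import *
for n in('top','side'): snap(n,n+'0'); print(n,np.round(K(n)[3],3).tolist(),K(n)[:3])
s=ctrl.get_state(); print(s)
E
```

```text
top [[-0.004, -0.994, 0.113, 0.429], [-1.0, 0.004, -0.002, -0.011], [0.001, -0.113, -0.994, 1.202], [0.0, 0.0, 0.0, 1.0]] (np.float64(481.56785271342056), 283.5427514892553, 208.11077589549356)
side [[0.972, -0.151, 0.178, 0.418], [-0.234, -0.602, 0.764, -0.677], [-0.009, -0.784, -0.62, 0.661], [0.0, 0.0, 0.0, 1.0]] (np.float64(379.0190477120817), 277.2533711773857, 213.18415634546906)
{'time': 0.1, 'joint_positions': array([ 1.3501381 ,  0.32171275, -0.07009593,  1.45153939,  0.02258934,
        1.37080778, -0.05693286]), 'qd': array([ 0.00182899, -0.0019056 , -0.00063764, -0.0015358 ,  0.00014142,
       -0.00114069, -0.00108056]), 'joint_torque': array([-1.16216102e-03, -4.92574275e+01, -4.05944958e-01, -3.13400710e+01,
       -6.41134917e-02,  3.94191826e-02,  3.79368362e-05]), 'position': array([ 0.15104392, -0.63170096,  0.22160127]), 'tool_rot': array([ 1.03556037,  1.312551  , -1.03392806]), 'ft_force': array([-0.49704559, -0.27639787,  0.33783873]), 'torque': array([-0.02178097,  0.00925074, -0.00333097]), 'grip_width': 0.9940082846402339}
```

View pics/top0.png

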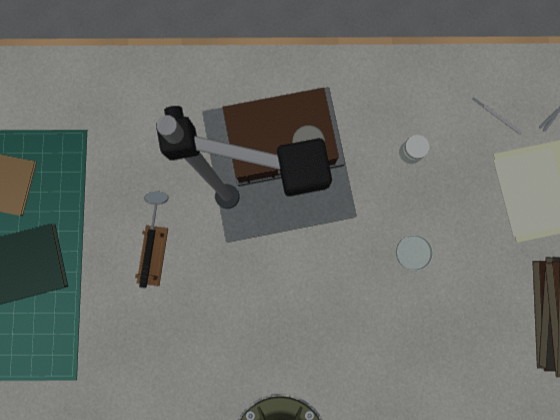

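View pics/side0.png

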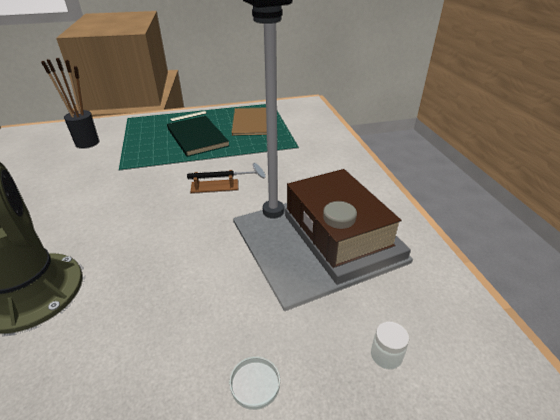

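The top view shows the rest and handle at about (152,255), the mirror disc at (156,198), the baseboard corners at (227,241), (355,216) and (328,88), and the volume. The side view shows the handle at about (211,175), the disc at (259,170) and the label at about (308,220). I'll take enlarged crops for exact pixels.

```bash
python3 - <<'E'
import cv2,numpy as np
t=cv2.imread('pics/top0.png');s=cv2.imread('pics/side0.png')
a=cv2.resize(t[180:300,120:190],None,fx=5,fy=5,interpolation=cv2.INTER_CUBIC) #350x600
b=cv2.resize(s[155:200,180:275],None,fx=4.6,fy=4.6,interpolation=cv2.INTER_CUBIC)
c=cv2.resize(s[170:310,230:415],None,fx=2.4,fy=2.4,interpolation=cv2.INTER_CUBIC)
o=np.zeros((600,800,3),np.uint8); o[:,:350]=a; o[:b.shape[0],355:355+b.shape[1]]=b; o[215:215+c.shape[0],355:355+c.shape[1]]=c
o=np.clip(o.astype(float)*1.5,0,255).astype(np.uint8)
cv2.imwrite('pics/crop1.png',o); print(b.shape,c.shape)
E
```

```text
(207, 437, 3) (336, 444, 3)
```

View pics/crop1.png

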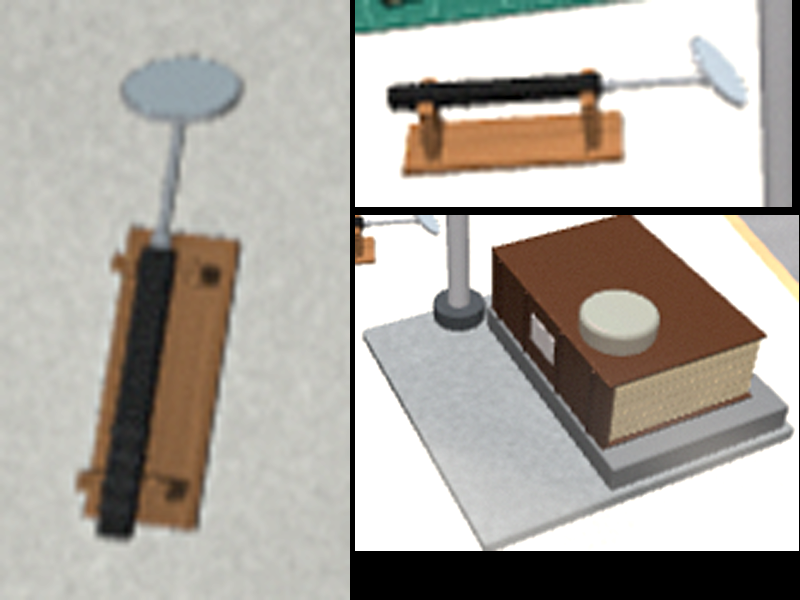

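The crop shows the handle, stem and disc clearly in both views, and the label and baseboard corners in the side view. Next I turn these into positions.

```bash
cat > m.py <<'E'
from h import *
t=cv2.imread('pics/top0.png');s=cv2.imread('pics/side0.png')
def dark(im,x0,x1,y0,y1,th=45):
    m=(im[y0:y1,x0:x1].max(2)<th).astype(np.uint8); m=cv2.morphologyEx(m,cv2.MORPH_OPEN,np.ones((3,3)))
    n,l,st,c=cv2.connectedComponentsWithStats(m); k=1+np.argmax(st[1:,4]); p=np.argwhere(l==k)[:,::-1].astype(np.float32)
    (cx,cy),wh,a=r=cv2.minAreaRect(p); b=cv2.boxPoints(r); d=[np.linalg.norm(b[0]-b[1]),np.linalg.norm(b[1]-b[2])]
    e=[(b[0]+b[1])/2,(b[2]+b[3])/2] if d[0]<d[1] else [(b[1]+b[2])/2,(b[3]+b[0])/2]
    return [q+[x0,y0] for q in e],d
et,d1=dark(t,130,180,215,300); es,d2=dark(s,182,240,160,190)
print(et,d1,es,d2)
et=sorted(et,key=lambda p:-p[1]); es=sorted(es,key=lambda p:p[0])
A,ra=tri(et[0],es[0]);B,rb=tri(et[1],es[1]); print('rear',A,ra,'front',B,rb,np.linalg.norm(B-A))
C,rc=tri((156.4,197.6),(259.1,170.4)); print('disc',C,rc)
u=(B-A)/np.linalg.norm(B-A); print('yaw',np.degrees(np.arctan2(u[1],u[0])),'incl',np.degrees(np.arcsin(u[2]))); print('grip',A+u*.085, 'disc along',(C-A)@u-.085)
for n,l in(('top',[(227,241),(355,216)]),('side',[(233.3,218.8),(285.4,309.2),(412.5,260.4)])):
    for p in l: print(n,p,plane(n,*p,.016))
print('baseTri',tri((227,241),(233.3,218.8)),tri((355,216),(285.4,309.2)))
print('label z.09',plane('side',308.3,220.8,.09))
E
python3 m.py
```

```text
[array([151.43756104, 229.59962082]), array([142.56244278, 286.40037537])] [np.float32(57.48995), np.float32(7.2248387)] [array([232.12041855, 173.1074028 ]), array([187.92187881, 175.63303757])] [np.float32(44.27064), np.float32(4.5639844)]
rear [0.376317   0.32174623 0.04642676] 0.002246673959637888 front [0.50914283 0.30463481 0.04539041] 0.0017115940555711496 0.13392750918839633
disc [0.58826578 0.2935779  0.0491111 ] 0.002398305444299703
yaw -7.3407536102890925 incl -0.44336708620705034
grip [0.4606178  0.3108861  0.04576902] disc along 0.12878350590146415
top (227, 241) [0.48319906 0.12613667 0.016     ]
top (355, 216) [ 0.54363843 -0.18997586  0.016     ]
side (233.3, 218.8) [0.48290079 0.12249395 0.016     ]
side (285.4, 309.2) [ 0.54484588 -0.19935164  0.016     ]
side (412.5, 260.4) [ 0.87100387 -0.13517757  0.016     ]
baseTri (array([0.48328615, 0.12651439, 0.01275696]), np.float64(0.00012171117758207638)) (array([ 0.54574711, -0.19167568,  0.00567424]), np.float64(0.0022264165198090757))
label z.09 [ 0.64669672 -0.01998949  0.09      ]
```

```bash
python3 - <<'E'
from h import *
t=cv2.imread('pics/top0.png');s=cv2.imread('pics/side0.png')
a=cv2.resize(t[80:250,195:365],None,fx=2.3,fy=2.3,interpolation=cv2.INTER_CUBIC)
b=cv2.resize(s[0:60,225:310],None,fx=4.6,fy=4.6,interpolation=cv2.INTER_CUBIC)
c=cv2.resize(s[155:190,235:275],None,fx=8,fy=8,interpolation=cv2.INTER_CUBIC)
o=np.zeros((600,800,3),np.uint8); o[:a.shape[0],:a.shape[1]]=a; o[:b.shape[0],400:400+b.shape[1]]=b; o[300:300+c.shape[0],400:400+c.shape[1]]=c
cv2.imwrite('pics/crop2.png',np.clip(o*1.5,0,255).astype(np.uint8))
# disc: bluish mask
for n,im,(x0,x1,y0,y1) in(('top',t,(140,175,185,210)),('side',s,(246,270,160,182))):
    p=im[y0:y1,x0:x1].astype(int); m=((p[:,:,0]-p[:,:,2])>12).astype(np.uint8)
    if n=='top': print(p[12,::4].tolist())
    m=cv2.morphologyEx(m,cv2.MORPH_OPEN,cv2.getStructuringElement(cv2.MORPH_ELLIPSE,(3,3)))
    c=max(cv2.findContours(m,0,cv2.CHAIN_APPROX_NONE)[0],key=len); print(n,m.sum(),cv2.fitEllipse(c),x0,y0)
for X in [(.556,-.042,.09),(.556,-.042,.53),(.654,-.0235,.09),(.43,-.066,.09)]: print(X,proj('top',X),proj('side',X))
E
```

```text
[[123, 126, 127], [96, 96, 93], [113, 109, 99], [114, 109, 100], [114, 110, 101], [113, 109, 101], [116, 111, 102], [89, 92, 91], [127, 131, 130]]
top 176 ((15.909520149230957, 11.87966251373291), (9.59141731262207, 20.728694915771484), 86.60770416259766) 140 185
side 58 ((12.899789810180664, 9.823302268981934), (3.9977502822875977, 14.834644317626953), 142.4373779296875) 246 160
(0.556, -0.042, 0.09) [295.97303019 207.88815349] [273.02645288 232.9326876 ]
(0.556, -0.042, 0.53) [304.37473274 172.6241982 ] [268.66498343  20.49672998]
(0.654, -0.0235, 0.09) [287.78951844 166.43464272] [311.7028249  221.23784243]
(0.43, -0.066, 0.09) [306.82841238 262.40258338] [218.94714883 249.3550754 ]
```

View pics/crop2.png

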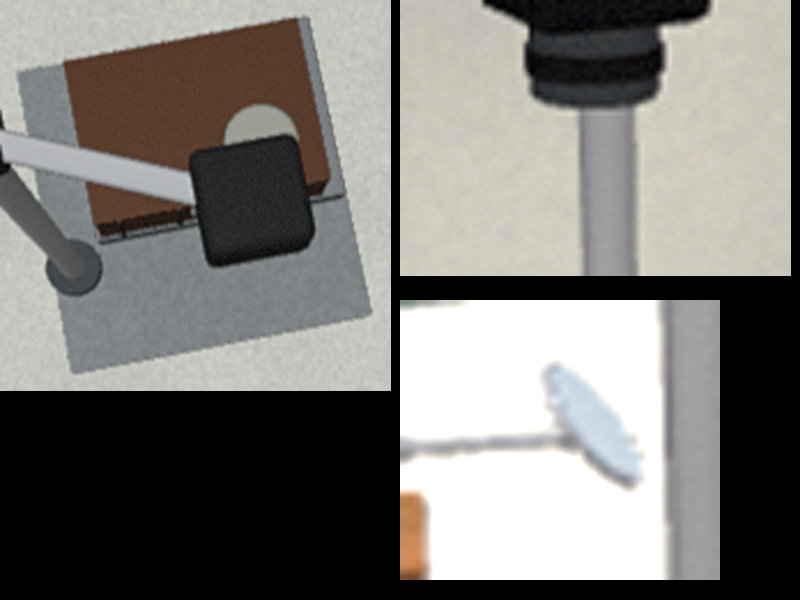

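Lens front in the side view is at about (267.4,20), against a prediction of (268.7,20.5), so the stand pose is consistent. I estimate t at about 52°, to be refined once the mirror is lifted. Now the move helper.

```bash
cat >> h.py <<'E'
def frame(d,j,Rc):
    """tool rot with x=d, z~j (sign nearest the current one)"""
    d=np.array(d,float);d/=np.linalg.norm(d); j=np.array(j,float); j-=d*(j@d); j/=np.linalg.norm(j)
    if j@Rc[:,2]<0: j=-j
    return np.c_[d,np.cross(j,d),j]
def cur():
    s=ctrl.get_state(); return R.from_rotvec(s['tool_rot']).as_matrix(),np.array(s['position']),s
def rel(Rt,pt):
    Rc,p,s=cur(); w=np.degrees(R.from_matrix(Rc.T@Rt).as_rotvec()); d=Rc.T@(np.array(pt)-p)*1000
    print('w',w.round(1),'d',d.round(1),'rows>=',max(np.linalg.norm(d)/62.5,np.linalg.norm(w)/10.7).round(1))
def pick(k,tilt=10):
    u=np.array([np.cos(np.radians(-7.34)),np.sin(np.radians(-7.34)),0]); T=np.radians(tilt)
    d=-np.sin(T)*u-np.cos(T)*np.array([0,0,1]); g=np.array([.4576,.3113,.0455])+.015*u
    return d,np.cross([0,0,1],u),g+.019*d-k*d
E
python3 - <<'E'
from h import *
Rc,p,s=cur(); print(Rc.round(3))
rel(Rc,(.36,-.36,.22))
for a,P in((-.15,(.435,-.08,.22)),):
    rel(frame([0,0,-1],[-np.sin(a),np.cos(a),0],Rc),P)
d,j,P=pick(.1); print(d,P); rel(frame(d,j,Rc),P)
E
```

```text
[[-0.     0.973  0.233]
 [ 0.002  0.233 -0.973]
 [-1.    -0.    -0.002]]
w [0. 0. 0.] d [   1.9  266.4 -215.6] rows>= 5.5
w [22.  -0.1  0. ] d [   2.4  404.5 -470.5] rows>= 9.9
[-0.17222522  0.02218478 -0.98480775] [0.48642732 0.30758668 0.12526943]
w [20.7  1.7 -9.9] d [  97.7  544.7 -835.3] rows>= 16.0
```

Call:
servo_tool --commands '[[[0,0,0,0,40,-32,87],[0,0,0,0,87,-70,87],[4,0,0,0,135,-109,87],[8,0,0,0,182,-148,87],[12,0,0,0,230,-186,87]]]'

```text
time: 0.72
position: [0.3324, -0.3959, 0.2223]
tool_rot: [1.192, 1.22, -1.193]
ft_force: [1.1, -0.2, 0.7]
grip_width: 1.002
```

```bash
python3 - <<'E'
from h import *
Rc,p,s=cur(); print(p,s['time'],s['joint_positions'].round(2))
a=-.0
rel(frame([0,0,-1],[-np.sin(a),np.cos(a),0],Rc),(.435,-.08,.22))
E
```

```text
[ 0.33237492 -0.39588877  0.22229243] 0.725 [ 1.06  0.05 -0.25  1.77  0.01  1.32 -0.74]
w [1.3 0.  0. ] d [   2.2  109.8 -313.5] rows>= 5.3
```

Call:
servo_tool --commands '[[[0,0,0,0,25,-57,87],[0,0,0,0,50,-114,87],[0,0,0,0,72,-172,87],[0,0,0,0,90,-231,87],[0,0,0,0,104,-290,87]]]'

```text
time: 1.35
position: [0.4284, -0.1031, 0.2223]
tool_rot: [1.19, 1.221, -1.19]
ft_force: [0.8, 0.5, 0.5]
grip_width: 1.001
```

```bash
python3 - <<'E'
from h import *
Rc,p,s=cur(); print(p,s['time'],s['joint_positions'].round(2))
rel(Rc,(.445,.2,.2))
d,j,P=pick(.1); rel(frame(d,j,Rc),P)
E
```

```text
[ 0.42836931 -0.1031204   0.22234731] 1.35 [ 0.79 -0.12 -0.57  1.92 -0.07  1.33 -1.3 ]
w [0. 0. 0.] d [  22.3   24.4 -302.6] rows>= 4.9
w [  8.8   0.8 -10. ] d [  97.    68.5 -409.1] rows>= 6.8
```

Call:
servo_tool --commands '[[[0,0,0,0,7,-62,87],[0,0,0,5,14,-124,87],[0,0,0,10,20,-185,87],[0,0,0,15,28,-246,87],[4,0,-4,20,38,-300,87]]]'

```text
time: 1.98
position: [0.4575, 0.1974, 0.2033]
tool_rot: [1.207, 1.234, -1.294]
ft_force: [0.1, 0.1, -0.4]
grip_width: 1.002
```

```bash
python3 - <<'E'
from h import *
Rc,p,s=cur(); print(p,s['time'],s['joint_positions'].round(2))
d,j,P=pick(.09); rel(frame(d,j,Rc),P)
E
```

```text
[0.45752493 0.19737307 0.20329124] 1.975 [ 0.5   0.15 -1.01  1.77  0.1   1.35 -2.15]
w [ 4.7  0.9 -6.1] d [  85.5   28.  -112. ] rows>= 2.3
```

Call:
servo_tool --commands '[[[2,0,-3,25,10,-40,87],[4,1,-6,50,20,-80,87],[5,1,-6,75,28,-112,87],[5,1,-6,85,28,-112,87],[5,1,-6,85,28,-112,87]]]'

```text
time: 2.6
position: [0.4848, 0.3051, 0.1146]
tool_rot: [1.229, 1.284, -1.431]
ft_force: [0.0, -0.1, 1.2]
grip_width: 1.002
```

```bash
python3 - <<'E'
from h import *
Rc,p,s=cur(); print(p,s['time'],s['joint_positions'].round(2))
d,j,P=pick(.0); rel(frame(d,j,Rc),P)
a=snap('top','t1')[170:310,80:240]; b=snap('side','s1')[80:220,150:310]
cv2.imwrite('pics/v1.png',np.hstack([cv2.resize(x,None,fx=2.5,fy=2.5,interpolation=3) for x in(a,b)])[:,:,::-1])
E
```

```text
[0.48477489 0.30506169 0.1146093 ] 2.6 [ 0.19  0.52 -0.95  1.63  0.29  1.32 -2.51]
w [-0.2 -0.2  0.1] d [89.3 -0.4 -2.4] rows>= 1.4
```

View pics/v1.png

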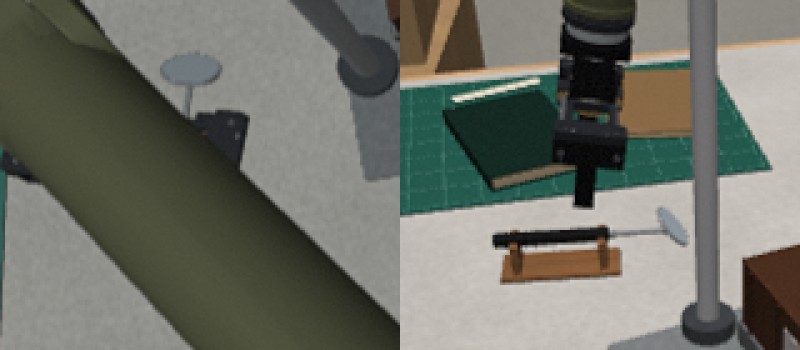

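The gripper is above the handle between the saddles, with the near finger visible at (585,190) in the picture. Descending.

Call:
servo_tool --commands '[[[0,0,0,30,0,-2,87],[0,0,0,60,0,-2,87],[0,0,0,80,0,-2,87],[0,0,0,89,0,-2,87],[0,0,0,89,0,-2,87]]]' --newtons 40

```text
time: 3.32
position: [0.4707, 0.3102, 0.0281]
tool_rot: [1.232, 1.283, -1.429]
ft_force: [-0.5, 0.0, -0.2]
grip_width: 1.0
```

```bash
python3 - <<'E'
from h import *
Rc,p,s=cur(); print(p,s['time'],s['joint_positions'].round(2),s['ft_force'])
d,j,P=pick(.0); rel(frame(d,j,Rc),P)
b=snap('side','s2')[120:210,160:290]
cv2.imwrite('pics/v2.png',cv2.resize(b,None,fx=5,fy=5,interpolation=3)[:,:,::-1])
E
```

```text
[0.47074813 0.31022918 0.02812588] 3.325 [ 0.15  0.59 -0.9   1.73  0.35  1.17 -2.56] [-0.49678219  0.01945703 -0.16349832]
w [-0.2 -0.3 -0. ] d [ 1.6 -1.2  0.6] rows>= 0.0
```

View pics/v2.png

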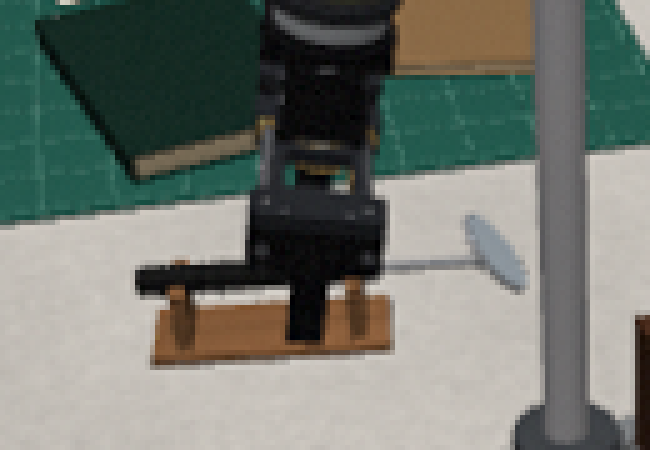

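The near finger sits in front of the handle at (305,310), clear of the front saddle at (357,310). Closing.

Call:
servo_tool --commands '[[[0,0,0,0,0,0,40],[0,0,0,0,0,0,10],[0,0,0,0,0,0,5],[0,0,0,0,0,0,5],[0,0,0,0,0,0,5]]]' --newtons 40

```text
time: 4.0
position: [0.4705, 0.3104, 0.0279]
tool_rot: [1.231, 1.284, -1.429]
ft_force: [0.6, 0.1, 0.3]
grip_width: 0.518
```

```bash
python3 - <<'E'
from h import *
Rc,p,s=cur(); print(p,s['time'],s['grip_width']*87,s['ft_force'],s['torque'])
rel(Rc,p+[0,0,.1])
E
```

```text
[0.47049263 0.31040632 0.02787246] 4.0 45.0687131111173 [0.55107705 0.11086537 0.2608814 ] [-0.02979732 -0.14295111  0.07810394]
w [0. 0. 0.] d [-98.5 -17.3  -0.4] rows>= 1.6
```

Still closing, so I'll keep going.

Call:
servo_tool --commands '[[[0,0,0,0,0,0,5],[0,0,0,0,0,0,5],[0,0,0,0,0,0,5],[0,0,0,0,0,0,5],[0,0,0,0,0,0,5]]]'

```text
time: 4.62
position: [0.4705, 0.3105, 0.0279]
tool_rot: [1.231, 1.284, -1.429]
ft_force: [-0.0, 0.5, -0.9]
grip_width: 0.182
```

Call:
servo_tool --commands '[[[0,0,0,0,0,0,5],[0,0,0,0,0,0,5]]]'

```text
time: 4.88
position: [0.4705, 0.3105, 0.0279]
tool_rot: [1.231, 1.284, -1.429]
ft_force: [0.9, 0.3, -0.2]
grip_width: 0.183
```

Call:
servo_tool --commands '[[[0,0,0,-15,-3,0,5],[0,0,0,-40,-7,0,5],[0,0,0,-75,-13,0,5],[0,0,0,-118,-21,0,5],[0,0,0,-118,-21,0,5]]]'

```text
time: 5.5
position: [0.4719, 0.3116, 0.152]
tool_rot: [1.237, 1.282, -1.423]
ft_force: [0.4, 0.5, -1.1]
grip_width: 0.178
```

Call:
servo_tool --commands '[[[0,0,0,0,0,0,5],[0,0,0,0,0,0,5]]]'

```text
time: 5.75
position: [0.4695, 0.3092, 0.1465]
tool_rot: [1.229, 1.284, -1.431]
ft_force: [-0.4, 0.0, -2.7]
grip_width: 0.179
```

```bash
python3 - <<'E'
from h import *
Rc,p,s=cur(); print(p,s['time'],s['joint_positions'].round(2),s['grip_width']*87,s['ft_force'],s['torque'])
a=snap('top','t3')[150:310,80:240]; b=snap('side','s3')[80:200,170:290]
cv2.imwrite('pics/v3.png',np.hstack([cv2.resize(x,(400,400),interpolation=3) for x in(a,b)])[:,:,::-1])
E
```

```text
[0.46951113 0.30915739 0.14650145] 5.75 [ 0.21  0.47 -0.98  1.63  0.25  1.36 -2.51] 15.587475866921856 [-0.4461448   0.00471332 -2.72234851] [-0.04290672 -0.23727851  0.01516064]
```

View pics/v3.png

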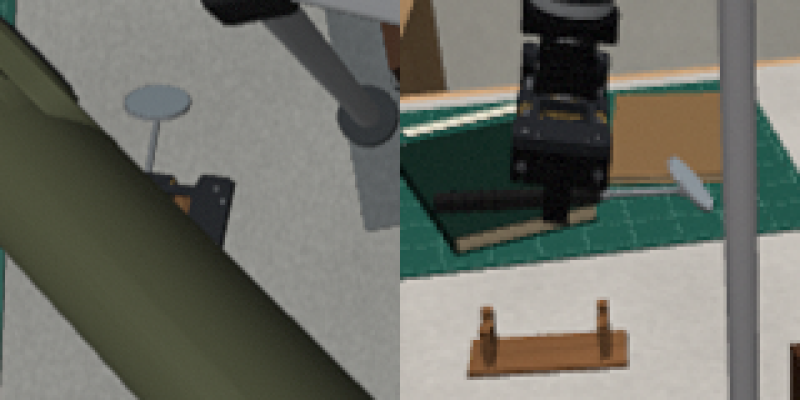

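The mirror is out of the rest and the handle is level in the grip. Next I'll refine the swivel angle from the soft area of the disc face and plan the final pose.

```bash
cat > t.py <<'E'
from h import *
def face(n,f,box,C,u):
    im=cv2.imread(f'pics/{f}.png').astype(float); x0,x1,y0,y1=box; p=im[y0:y1,x0:x1]; q=p[:,:,0]-p[:,:,2]
    bg=np.median(np.r_[q[:2].ravel(),q[:,:2].ravel(),q[:,-2:].ravel()]); fc=np.percentile(q,93 if n=='top' else 95)
    al=np.clip((q-bg)/(fc-bg),0,1); al[al<.25]=0
    A=al.sum(); yy,xx=np.mgrid[y0:y1,x0:x1]; cu,cv_=(al*xx).sum()/A,(al*yy).sum()/A
    F,cx,cy,P=K(n); v=P[:3,3]-C; r=np.linalg.norm(v); v/=r; cph=-v@P[:3,2]
    cth=A*r*r*cph**3/F**2/(np.pi*.0285**2)
    ts=np.radians(np.arange(35,70,.1)); dots=np.sin(ts)*(u@v)+np.cos(ts)*v[2]
    print(f,'bg',bg,'fc',fc,'A',A.round(1),'c',cu.round(1),cv_.round(1),'cos',cth.round(3),'t',np.degrees(ts[np.argmin(abs(dots-cth))]).round(1))
    return cu,cv_
u=np.array([.9918,-.1277,0]); C=np.array([.588,.294,.049])
a=face('top','top0',(142,171,188,206),C,u); b=face('side','side0',(248,268,160,181),C,u); print(tri(a,b))
face('top','t3',(126,161,181,199),C+[0,0,.118],u)
E
python3 t.py
```

```text
top0 bg -4.0 fc 14.0 A 225.7 c 155.8 197.3 cos 0.498 t 53.0
side0 bg -11.0 fc 17.0 A 89.7 c 258.1 170.0 cos 0.322 t 48.4
(array([0.58719901, 0.29492612, 0.05004372]), np.float64(0.0008558720615051215))
t3 bg -4.0 fc 16.0 A 271.7 c 142.4 190.4 cos 0.481 t 53.2
```

```bash
cat >> h.py <<'E'
# handle in tool frame, from the pick
Rp=R.from_rotvec([1.231,1.284,-1.429]).as_matrix(); pp=np.array([.4705,.3105,.0279])
Y=-Rp[:,2] if Rp[1,2]<0 else Rp[:,2]; Y=Y-[0,0,Y[2]]; Y/=np.linalg.norm(Y); HX=np.cross(Y,[0,0,1])
RH=np.c_[HX,Y,[0,0,1]]; o=np.array([.4576,.3113,.0455]); o=o+Y*((pp-o)@Y)
TH=Rp.T@RH; oT=Rp.T@(o-pp)
def hpose(Rt,pt): return Rt@TH, pt+Rt@oT            # handle pose for a tool pose
def tool_for(Rh,ph): Rt=Rh@TH.T; return Rt,ph-Rt@oT
def mface(Rh,ph,t): s,c=np.sin(t),np.cos(t); return ph+Rh@np.array([.125+.01*s,0,.01*c]),Rh@np.array([s,0,c])
def Rhand(az,e): return R.from_euler('ZY',[az,-e],degrees=True).as_matrix()
E
python3 - <<'E'
from h import *
Rc,p,s=cur(); Rh,ph=hpose(Rc,p); print('handle',ph,Rh[:,0]); f=mface(Rh,ph,np.radians(52.5)); print('face',f)
print('top',proj('top',f[0]),'side',proj('side',f[0]))
for az,P in((30,(.445,.27,.15)),(52,(.44,.22,.14))):
    Rt,_=tool_for(Rhand(az,0),ph); rel(Rt,P)
E
```

```text
handle [0.45684587 0.31115484 0.16423074] [ 0.99121992 -0.13221262 -0.00170089]
face (array([0.58862351, 0.29358553, 0.17009224]), array([ 0.78751475, -0.10427273,  0.60741067]))
top [141.87828338 189.35714606] side [257.17680118 134.03537168]
w [-37.   -6.5  -0. ] d [ -0.1 -19.5  42.3] rows>= 3.5
w [-58.7 -10.3  -0.1] d [  9.3 -16.1  92.6] rows>= 5.6
```

Call:
servo_tool --commands '[[[-10,-1.8,0,0,-6,12,5],[-20,-3.5,0,0,-12,24,5],[-30,-5.3,0,0,-16,36,5],[-40,-7,0,2,-18,50,5],[-50,-8.8,0,4,-18,65,5]]]'

```text
time: 6.48
position: [0.4428, 0.2476, 0.146]
tool_rot: [0.511, 1.545, -0.765]
ft_force: [0.4, -0.4, -1.0]
grip_width: 0.179
```

```bash
python3 - <<'E'
from h import *
Rc,p,s=cur(); Rh,ph=hpose(Rc,p); print(p,'handle',ph,Rh[:,0],s['joint_positions'].round(2),s['grip_width'],s['time'])
for az,P in((52,(.437,.0,.14)),(52,(.43,-.063,.13))):
    Rt,_=tool_for(Rhand(az,0),ph); rel(Rt,P)
E
```

```text
[0.44280321 0.24763652 0.14603249] handle [0.4334159  0.23873456 0.16359999] [0.72493802 0.68880951 0.0025156 ] [ 0.37  0.44 -1.17  1.73  0.4   1.43 -1.71] 0.17860543873126133 6.475
w [-8.3 -1.4 -0.2] d [  35.2 -171.3  175.5] rows>= 4.0
w [-8.3 -1.4 -0.2] d [  53.2 -217.4  216.4] rows>= 5.0
```

Call:
servo_tool --commands '[[[-4,-0.7,0,6,-32,32,5],[-8,-1.4,0,13,-68,70,5],[-8,-1.4,0,20,-105,107,5],[-8,-1.4,0,28,-140,142,5],[-8,-1.4,0,35,-171,175,5]]]'

```text
time: 7.1
position: [0.4351, -0.0009, 0.1403]
tool_rot: [0.403, 1.562, -0.661]
ft_force: [1.2, -0.6, -1.6]
grip_width: 0.179
```

```bash
cat > fin.py <<'E'
from h import *
import sys
t=np.radians(float(sys.argv[1])); az=10.8
spot=np.array([.5545,-.0425,.09]); ex=np.array([np.cos(np.radians(az)),np.sin(np.radians(az)),0])
n=(ex+[0,0,1])/2**.5; bis=spot+.115*n
Rh=Rhand(az,np.degrees(t)-45); f,_=mface(Rh,np.zeros(3),t); ph=spot-f
Rt,pt=tool_for(Rh,ph)
Rc,p,s=cur(); h,o=hpose(Rc,p); print(p,'t',s['time'],'q',s['joint_positions'].round(2),s['grip_width'],s['ft_force'].round(1))
print('target handle',ph,'end z',(ph-.085*Rh[:,0])[2],'tool',pt,Rt[:,0])
print('handle',o,h[:,0]); c,nn=mface(h,o,t); my=h[:,1]; mx=np.cross(my,nn); print('face err mm',(c-spot)*1000,'bis xyz mm',[1000*((bis-c)@k) for k in(mx,my,nn)])
rel(Rt,pt+[0,0,.06]); rel(Rt,pt)
E
python3 fin.py 52.5
```

```text
[ 0.43511734 -0.0009288   0.14027498] t 7.1 q [ 1.08  0.16 -1.3   1.95  0.27  1.3  -1.  ] 0.17928431808093914 [ 1.2 -0.6 -1.6]
target handle [ 0.42581872 -0.06704727  0.06661316] end z 0.05551843182192366 tool [ 0.44063136 -0.0642216   0.05084657] [-0.04357381 -0.00398129 -0.99904228]
handle [ 0.42699091 -0.01100825  0.15783486] [0.62599942 0.77981735 0.00310303]
face err mm [-44.31198693 135.14682247  74.33493838] bis xyz mm [np.float64(-14.950051099565853), np.float64(-171.91950202111033), np.float64(-8.372847090223868)]
w [40.2  4.4  7.2] d [ 36.7 -40.2  44. ] rows>= 3.8
w [40.2  4.4  7.2] d [ 95.8 -30.   44.2] rows>= 3.8
```

Call:
servo_tool --commands '[[[0,0,0,0,-15,15,5],[0,0,0,0,-40,40,5],[8,1,1.5,0,-44,44,5]]]'

```text
time: 7.48
position: [0.4428, -0.0622, 0.1478]
tool_rot: [0.539, 1.528, -0.754]
ft_force: [0.2, 0.6, -0.0]
grip_width: 0.177
```

```bash
python3 fin.py 52.5
```

```text
[ 0.44278163 -0.06224396  0.14779317] t 7.475 q [ 1.19  0.14 -1.25  1.93  0.24  1.29 -0.97] 0.17693847676882016 [ 0.2  0.6 -0. ]
target handle [ 0.42581872 -0.06704727  0.06661316] end z 0.05551843182192366 tool [ 0.44063136 -0.0642216   0.05084657] [-0.04357381 -0.00398129 -0.99904228]
handle [ 0.43287517 -0.07130009  0.16499294] [0.73242368 0.68017067 0.03038783]
face err mm [-24.42147062  61.5181796   85.11719587] bis xyz mm [np.float64(31.864089438313584), np.float64(-104.85359441131465), np.float64(32.01429255564323)]
w [31.9  3.3  5.6] d [37.   2.4 -0.1] rows>= 3.0
w [31.9  3.3  5.6] d [96.4 11.  -0.2] rows>= 3.0
```

Joints are fine. Now I rotate to the final azimuth and pitch while coming down to 60 mm above the target.

Call:
servo_tool --commands '[[[8,0.8,1.4,5,1,0,5],[16,1.7,2.8,12,1,0,5],[24,2.5,4.2,22,2,0,5],[32,3.3,5.6,32,2,0,5],[32,3.3,5.6,37,2,0,5]]]'

```text
time: 8.1
position: [0.4397, -0.0632, 0.1105]
tool_rot: [1.042, 1.327, -1.099]
ft_force: [-0.1, 0.5, -1.9]
grip_width: 0.179
```

```bash
python3 fin.py 52.5; python3 - <<'E'
from h import *
a=snap('top','t4')[130:290,220:380]; b=snap('side','s4')[140:300,190:350]
cv2.imwrite('pics/v4.png',np.hstack([cv2.resize(x,(400,400),interpolation=3) for x in(a,b)])[:,:,::-1])
E
```

```text
[ 0.43965275 -0.06324624  0.11047844] t 8.1 q [ 1.22  0.1  -1.18  2.01  0.11  1.14 -1.38] 0.1788613727256247 [-0.1  0.5 -1.9]
target handle [ 0.42581872 -0.06704727  0.06661316] end z 0.05551843182192366 tool [ 0.44063136 -0.0642216   0.05084657] [-0.04357381 -0.00398129 -0.99904228]
handle [ 0.42488289 -0.06610374  0.12627938] [0.97327823 0.19046843 0.1282625 ]
face err mm [-1.00421848  1.576908   59.36708412] bis xyz mm [np.float64(42.296142001098005), np.float64(-2.148132363443185), np.float64(73.59755494990891)]
w [0.3 0.1 0.1] d [-0.4  0.8  1.1] rows>= 0.0
w [0.3 0.1 0.1] d [59.5  3.5  1.3] rows>= 1.0
```

View pics/v4.png

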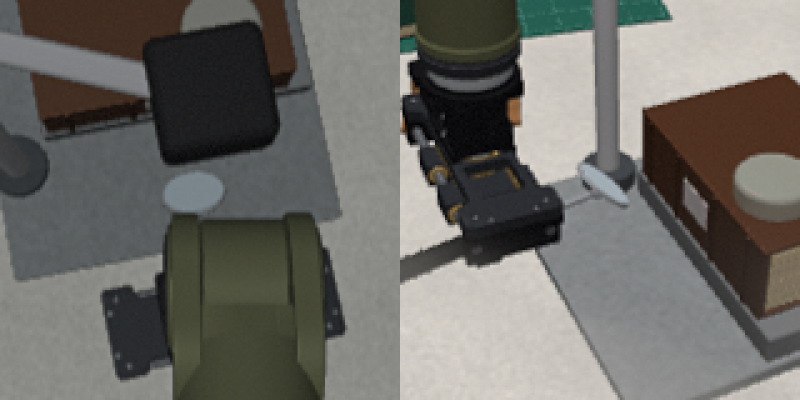

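The mirror sits above the spot, clear of the column and the lens body. Lowering.

Call:
servo_tool --commands '[[[0,0,0,12,1,0,5],[0,0,0,30,2,1,5],[0,0,0,48,3,1,5],[0.3,0.1,0.1,59,3.5,1,5],[0.3,0.1,0.1,59,3.5,1,5]]]'

```text
time: 8.82
position: [0.4412, -0.0628, 0.0513]
tool_rot: [1.049, 1.326, -1.099]
ft_force: [-0.1, -0.8, -0.9]
grip_width: 0.181
```

Call:
servo_tool --commands '[[[0,0,0,0,0,0,5],[0,0,0,0,0,0,5],[0,0,0,0,0,0,5]]]'

```text
time: 9.2
position: [0.442, -0.0636, 0.0525]
tool_rot: [1.049, 1.322, -1.1]
ft_force: [-0.6, 0.3, -1.3]
grip_width: 0.178
```

```bash
python3 fin.py 52.5; python3 - <<'E'
from h import *
A=snap('top','t5');B=snap('side','s5')
a=A[170:240,260:330]; b=B[200:270,240:330]
cv2.imwrite('pics/v5.png',np.hstack([cv2.resize(a,(350,350),interpolation=3),cv2.resize(b,(450,350),interpolation=3)])[:,:,::-1])
E
```

```text
[ 0.44201011 -0.06364239  0.05254273] t 9.2 q [ 1.13  0.23 -1.13  2.06  0.25  1.03 -1.51] 0.1779390809507423 [-0.6  0.3 -1.3]
target handle [ 0.42581872 -0.06704727  0.06661316] end z 0.05551843182192366 tool [ 0.44063136 -0.0642216   0.05084657] [-0.04357381 -0.00398129 -0.99904228]
handle [ 0.4271645  -0.0664391   0.06828344] [0.97385698 0.18471373 0.13222485]
face err mm [1.3307084  0.47192429 1.89471843] bis xyz mm [np.float64(0.5462881454105663), np.float64(-0.20294376686013307), np.float64(112.67266573633077)]
w [-0.1  0.1 -0.1] d [-58.2  -3.9   0.1] rows>= 0.9
w [-0.1  0.1 -0.1] d [ 1.8 -1.4  0.3] rows>= 0.0
```

View pics/v5.png

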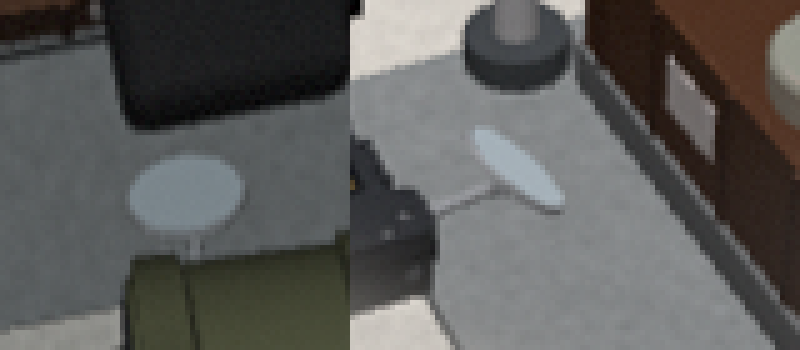

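```bash
python3 - <<'E'
from h import *
print('lens side',plane('side',267.4,20,.53),'body top z.60/.61',plane('top',304.6,167,.60))
print('disc tri',tri((297.2,208.4),(273.6,234)))
for n,f,(x0,x1,y0,y1),e in(('top','t5',(283,312,198,218),.5),('side','s5',(262,285,223,244),.5)):
    im=cv2.imread(f'pics/{f}.png').astype(float); p=im[y0:y1,x0:x1]; 
    q=p.mean(2); bgv=np.median(np.r_[q[0],q[:,0],q[:,-1]]); fc=np.percentile(q,90)
    al=np.clip((q-bgv)/(fc-bgv),0,1); al[al<.3]=0; m=(cv2.resize(al,None,fx=8,fy=8,interpolation=cv2.INTER_LINEAR)>.5).astype(np.uint8)
    c=max(cv2.findContours(m,0,cv2.CHAIN_APPROX_NONE)[0],key=cv2.contourArea); h=cv2.convexHull(c); E=cv2.fitEllipse(c)
    F,cx,cy,P=K(n); C=np.array([.556,-.042,.09]); v=P[:3,3]-C; r=np.linalg.norm(v); v/=r; cph=-v@P[:3,2]
    A=cv2.contourArea(c)/64; k=r*r*cph**3/F**2/(np.pi*.0285**2)
    ex=np.array([.982,.187,0]); el=np.radians(np.arange(20,70,.1)); d=np.cos(el)*(ex@v)+np.sin(el)*v[2]
    print(n,bgv,fc,'A',A,'ell',np.array(E[0])/8+[x0-.4,y0-.4],np.array(E[1])/8,E[2],'cos',A*k,'elev',np.degrees(el[np.argmin(abs(d-A*k))]), 'expected45',d[250])
E
```

```text
lens side [ 0.55485263 -0.03802561  0.53      ] body top z.60/.61 [ 0.55002997 -0.03912466  0.6       ]
disc tri (array([ 0.5557578 , -0.04496887,  0.08915697]), np.float64(0.001742795460041012))
top 91.66666666666667 132.66666666666666 A 265.8046875 ell [296.69650707 208.31361351] [14.93135166 22.6837616 ] 80.5906753540039 cos 0.5624210075620598 elev 40.40000000000029 expected45 0.6272315175241832
side 135.0 175.0 A 117.84375 ell [272.60326443 232.69088993] [ 6.63336515 22.97280121] 128.6820068359375 cos 0.23924148179596444 elev 43.30000000000033 expected45 0.2591702525625116
```

```bash
python3 - <<'E'
from h import *
ex=np.array([.982,.187,0]); ey=np.array([-.187,.982,0]); C=np.array([.556,-.043,.091]); a=np.linspace(0,2*np.pi,80)
for el in(38,42,45,48,52):
    e=np.radians(el); x=np.sin(e)*ex-np.cos(e)*np.array([0,0,1])
    for n in('top','side'):
        E=cv2.fitEllipse(np.array([proj(n,C+.0285*(np.cos(k)*x+np.sin(k)*ey)) for k in a],np.float32)); print(el,n,np.round(E[0],1),np.round(E[1],1),round(E[2],1),round(E[1][0]/E[1][1],3))
Rc,p,s=cur(); rel(Rc,p+[-.001,.003,-.001])
E
```

```text
38 top [296.4 208. ] [13.  24.6] 80.8 0.528
38 side [273.1 232.9] [ 4.4 25.1] 136.3 0.175
42 top [296.4 208. ] [14.4 24.6] 81.1 0.586
42 side [273.1 233. ] [ 5.6 25.1] 133.4 0.223
45 top [296.4 208. ] [15.4 24.6] 81.3 0.627
45 side [273.1 233. ] [ 6.5 25.1] 131.2 0.259
48 top [296.4 208. ] [16.4 24.6] 81.6 0.667
48 side [273.1 233. ] [ 7.4 25.1] 129.0 0.294
52 top [296.4 208. ] [17.6 24.6] 82.0 0.717
52 side [273. 233.] [ 8.5 25.1] 125.9 0.339
w [0. 0. 0.] d [ 1.  -0.4 -3.1] rows>= 0.1
```

Side ellipse orientation (128.7°) and both axis ratios agree on an elevation of about 47.5–48°. That puts t nearer 50.5°, so I'll trim by 2° and nudge the position.

```bash
sed -i 's/spot=np.array(.*\]); ex/spot=np.array([.554,-.0405,.09]); ex/' fin.py; python3 fin.py 50.5
```

```text
[ 0.44187539 -0.06357755  0.0523766 ] t 9.3 q [ 1.13  0.23 -1.13  2.06  0.25  1.03 -1.51] 0.17592699711318574 [ 0.4  0.6 -1.9]
target handle [ 0.42483356 -0.06513982  0.07094821] end z 0.06280132415888749 tool [ 0.43909667 -0.06241898  0.05466496] [-0.07779625 -0.01050957 -0.99691388]
handle [ 0.42703401 -0.06637823  0.0681206 ] [0.9738914  0.18468654 0.13200919]
face err mm [ 1.45933306 -1.51895178  1.94548057] bis xyz mm [np.float64(4.66613415081656), np.float64(1.799840402144978), np.float64(112.71629268678437)]
w [-0.1  0.  -2.1] d [-62.1  -5.1  -1.9] rows>= 1.0
w [-0.1  0.  -2.1] d [-2.2 -2.6 -1.7] rows>= 0.2
```

Call:
servo_tool --commands '[[[0,0,-1,-1,-1,-1,5],[0,0,-2,-2,-2.5,-2,5],[0,0,-2,-2,-2.5,-2,5],[0,0,-2,-2,-2.5,-2,5],[0,0,-2,-2,-2.5,-2,5]]]'

```text
time: 9.93
position: [0.4389, -0.0619, 0.0542]
tool_rot: [1.029, 1.346, -1.125]
ft_force: [0.1, -1.3, -1.7]
grip_width: 0.177
```

Call:
servo_tool --commands '[[[0,0,0,0,0,0,5],[0,0,0,0,0,0,5],[0,0,0,0,0,0,5],[0,0,0,0,0,0,5],[0,0,0,0,0,0,5]]]'

```text
time: 10.55
position: [0.439, -0.0619, 0.0543]
tool_rot: [1.029, 1.346, -1.125]
ft_force: [0.2, 0.1, -1.1]
grip_width: 0.176
```

```bash
python3 fin.py 50.5; python3 - <<'E'
from h import *
for n,f,(x0,x1,y0,y1) in(('top','t6',(283,312,198,218)),('side','s6',(262,285,223,244))):
    im=snap(n,f).astype(float); p=im[y0:y1,x0:x1]; q=p.mean(2); bgv=np.median(np.r_[q[0],q[:,0],q[:,-1]]); fc=np.percentile(q,90)
    al=np.clip((q-bgv)/(fc-bgv),0,1); m=(cv2.resize(al,None,fx=8,fy=8,interpolation=cv2.INTER_LINEAR)>.5).astype(np.uint8)
    c=max(cv2.findContours(m,0,cv2.CHAIN_APPROX_NONE)[0],key=cv2.contourArea); E=cv2.fitEllipse(c); print(n,np.array(E[0])/8+[x0-.4,y0-.4],np.array(E[1])/8,E[2],E[1][0]/E[1][1])
s=ctrl.get_state(); print(abs(s['qd']).max())
E
```

```text
[ 0.4389729  -0.06191451  0.05425536] t 10.55 q [ 1.1   0.26 -1.12  2.04  0.28  1.08 -1.54] 0.17632752995647502 [ 0.2  0.1 -1.1]
target handle [ 0.42483356 -0.06513982  0.07094821] end z 0.06280132415888749 tool [ 0.43909667 -0.06241898  0.05466496] [-0.07779625 -0.01050957 -0.99691388]
handle [ 0.4246884  -0.06462279  0.07052194] [0.97781923 0.18564213 0.09698733]
face err mm [-0.14543945  0.40115623 -0.27546547] bis xyz mm [np.float64(-0.014446245480553791), np.float64(-0.3651259287155187), np.float64(115.24293490717089)]
w [-0.1  0.  -0.1] d [-60.2  -4.6   0.3] rows>= 1.0
w [-0.1  0.  -0.1] d [-0.4 -0.   0.5] rows>= 0.0
top [296.00375328 208.82295666] [13.46065331 22.82486153] 83.2945556640625 0.589736471760498
side [271.52228222 232.90056286] [ 6.24231291 23.06487083] 129.30458068847656 0.27064157232894237
0.0013905960403742673
```

```bash
python3 -c "
from bench import close_job
print(close_job())"
```

```text
the job is handed in; nothing more can be done
None
```

I lifted the mirror out of its rest by the handle and took it round the column. The job is handed in with the mirror held still below the lens; no verdict was reported.

**Position:** my last computed pose puts the face centre about 0.5 mm from the estimated spot and its normal within 0.4 mm of the bisector point. These figures depend on my estimates of the stand's pose and of the swivel angle (50.5°). The stand estimates differ by about 5 mm between the baseboard, the lens and the camera body.

**Grip and clearance:** the grip opening was about 15.3 mm on the 16 mm handle. Arm speeds were close to zero and no contact force showed. The handle's rear end is about 62 mm above the bench. I saw no contact with the volume, the stand or the other things.

**Disagreements in the last checks:**
- **Tilt:** the final pictures gave face elevations of 42° (top ellipse ratio), 46° (side ratio) and 47.6° (side ellipse direction). They average about 45°, and all lie within the roughly 8° tolerance.
- **Label distance:** the side view put the label about 95 mm in front of the lens axis, against the nominal 100 mm.

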